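Move three crucibles one step on between hotplate, cooling block and balance

ROBOT

A 7-joint arm with a two-finger parallel gripper is mounted at the origin on a cart in front of the work surface, level with it; the furniture and walls round the work are solid. World frame = base frame: x ahead of the robot, y to its left, z up, the work surface at z = 0. Lengths are in m, angles in degrees, forces in N, time in s.
With the tool pointing down it reaches from about 0.425 to 0.875 m from the base axis. Payload 4.7 kg.
Tool frame: the origin (TCP) lies at the very end of the fingers, on their centre line; the grasp point (between the pads) lies 19 mm behind it; z points along the fingers, y is the direction in which the jaws open and shut (so a half turn about z gives the same grasp; the last joint's range is limited). The gripper opens to 87 mm and grips with 3 to 60 N. Pads are 19 mm wide; open, the fingers measure 117 mm over their backs; the gripper's body (75 mm by 190 mm) begins 51 mm behind the grasp point.
Start: joints at [-75.396, 18.392, -4.016, 83.108, 1.295, 78.541, -3.26], TCP at [0.155, 0.631, 0.223] pointing down, gripper open.
Joint ranges: [-163.93, 163.93], [-17.29, 119.83], [-79.2, 71.16], [3.27, 140.29], [-89.18, 269.18], [5.43, 117.66], [-154.24, 154.24]. Speed limits (degrees/s): [147.25, 147.25, 180, 180, 180, 180, 180].

INTERFACE

Orientations are given as [roll, pitch, yaw] about the fixed x, y, z axes, in that order (R = Rz(yaw) Ry(pitch) Rx(roll)).
In Python, from cell import env gives the robot as it stands.
- The arm moves only by the tool servo_tool, never from a script. Its argument "increments" is a list that holds one entry, the list of rows, each a list of 7 numbers: the shift along the tool's x, y, z in m, then the turn, a rotation vector about the tool's x, y, z in degrees, then the opening, from -1 (shut) to 1 (fully open). In form: [[[dx, dy, dz, rx, ry, rz, fingers], ...]]. A call has 1 to 20 rows; each row is the pose to reach, as a shift and turn from the pose commanded when the call began, along the tool's axes at that moment; what a row does not reach only later rows make up. A row lasts 1/10 s, in which the tool goes at most 50 mm and 8.59 degrees, less where a joint would pass 70% of its speed; a pose out of reach is approached as far as the arm can. A call with a gripper value outside its range is refused whole. The fingers move at their own pace and stop on an object; "squeeze" is the grip in N (left out, the last holds). Time passes only in rows, so rows that repeat a pose let the fingers close. It gives the time, the measured TCP pose, the force and the opening at its end, in the units of the state.
- env.get_obs(): the state, without advancing time (a new reading comes with each control period).
- env.read_camera(name): name is "side" or "top" or "wrist"; returns a dict with "frame" (384x512x3 uint8, blue, green, red), "intrinsics" (3x3 intrinsics, pixels), "rvec" (rotation vector, rad) and "tvec" (3), from world to camera coordinates, as OpenCV has them. Camera axes: x right, y down, z forward; pixel columns grow to the right and rows downward; lengths in m; the calibration is good to about 2 mm. The wrist camera is an equidistant fisheye: a pixel r from the principal point sees the ray r / f radians off the axis. A picture is of the moment at which its call begins. There is no depth.
- env.sign_off(): hands the job in, once; it reports no verdict.
The state is a dict: "time_s": time; "qpos": joint angles; "joint_velocities": joint speeds; "effort": joint torques, N m; "tool_pos": TCP position; "tool_rot": TCP orientation; "force": force on the tool from outside, world axes, zero at the start; "wrist_torque": the same for the moment, N m; "grip_width": finger opening in m.
Only numpy, scipy, OpenCV 4.12 (cv2) and the standard library are available. Lean on these libraries where they do the work, as an engineer would, in place of code of your own. Each camera call takes 0.05 s, during which the arm holds its last target.

TASK

The porcelain crucibles are being heated to constant mass, and each must go one step on: the low wide one from the hotplate's heating block to the finned cooling block, the lidded one from the cooling block to the balance pan, and the tall one from the balance pan to the heating block. Every place is taken, so park one on the spare grey tile first (never on the bare bench) and leave the tile empty again at the end. Keep the crucibles upright, stand each flat within its round seat or near the middle of the pan, and leave the timer and the beaker where they are.

Things in the scene. Friction and masses are not known exactly. Their poses are not given: they have to be found in the camera images.
- tall_crucible: tall narrow white porcelain crucible, open, 39 mm across at the rim, 52 mm high, tapering to a 27 mm foot, about 60 g. Starts on the balance pan. Origin at the centre of its underside, z up.
- low_crucible: low wide white porcelain crucible, open, 52 mm across at the rim, 38 mm high, tapering to a 34 mm foot, about 70 g. Starts in the seat of the heating block on the hotplate. Origin at the centre of its underside, z up.
- lidded_crucible: white porcelain crucible with its lid on (the lid is fixed to it), 46 mm across at the lid; the body is 40 mm high, the knob on the lid ends 57 mm above the underside; 32 mm foot, about 90 g. Starts in the seat of the cooling block. Origin at the centre of its underside, z up.
- heating_block: round aluminium block, 88 mm across, 18 mm high, fixed on the round plate of the blue hotplate (plate top 104 mm over the bench). Its top has a round seat 62 mm across and 4.5 mm deep. Origin at the centre of the block's underside; the seat's floor is 13.5 mm above it, the rim 18 mm.
- cooling_block: square finned aluminium block, 78 x 78 mm, 30 mm high, fixed on the bench, with a round seat 62 mm across and 4.5 mm deep in its top. Origin at the centre of its underside; the seat's floor is 25.5 mm above it. It and the tile may change places: one is in front of the hotplate (room for fingers that close along the bench edge, 1.83 rad left of ahead), the other behind the balance.
- pan_top (a point): centre of the upper face of the balance's round flat steel pan, 82 mm across, about 54 mm over the bench; the pan is springy and sinks 1 to 3 mm under a crucible. The balance (light grey, 140 x 104 x 41 mm) is fixed; display and keys lie on the robot's side. Right of it a fixed amber bottle, 315 mm high, 132 mm across, stands at about x 0.53, y -0.03: reach round it.
- tile: spare grey heat-proof tile, flat, 82 x 82 mm, fixed on the bench, empty at the start: the parking place. Origin at the centre of its underside; its top is 14 mm above it. The place behind the balance (x over 0.54) is a gap between hotplate (104 mm high) and black pump (170 mm high): most room for fingers that close along the gap, 0.5 rad left of straight ahead.
- timer: bystander: small white bench timer, 62 x 66 x 21 mm, lying loose on the bench. Origin at the centre of its underside.
- beaker: bystander: empty glass beaker, 69 mm across, 80 mm high, standing loose on the bench. Origin at the centre of its underside.

How it is judged:
By the outcome, as a careful person would: the job done as asked, in the order asked, and still so for the second after the job is handed in, with the robot touching nothing.
It also fails if it takes over 115 s, if anything falls off the work surface, if the arm or the gripper's body presses on something with over 40 N, if the wrist force passes 120 N, or if a joint passes its speed limit or range.

## Working session

There is one attempt and no reset: what is moved stays moved. The work goes in short steps, Python scripts to look and compute and a tool call to move; the robot and the scene stay as the last step left them, time stands still between calls to the robot, and variables do not carry over. Pictures are saved under pics/ and viewed, and the job is handed in when it is done.

Besides the shell and the picture viewer there is one more tool, called after "Request:" as a command line: name --argument value ..., lists and objects as JSON in quotes. servo_tool: Moves the arm, as the interface text tells. Its arguments: {"type":"object","properties":{"increments":{"type":"array","items":{"type":"array","items":{"type":"array","items":{"type":"number"}}}},"squeeze":{"type":"number"}},"required":["increments"]}

```bash
ls; mkdir -p pics
python3 - <<'E'
from cell import env
import cv2
o=env.get_obs()
print({k:o[k] for k in ('time_s','qpos','tool_pos','tool_rot','force','grip_width')})
for n in ('side','top','wrist'):
    c=env.read_camera(n); cv2.imwrite(f'pics/{n}0.png',c['frame']); print(n,c['intrinsics'],c['rvec'],c['tvec'])
E
```

```text
pics
{'time_s': 0.0, 'qpos': array([-75.39481937,  18.43877652,  -4.01428935,  83.17675366,
         1.29566567,  78.54152732,  -3.26086999]), 'tool_pos': array([0.15494785, 0.63067062, 0.22144835]), 'tool_rot': array([-1.79888222e+02,  6.95189777e-03,  1.66202701e+02]), 'force': array([ 0.45054537, -0.48123963,  0.24932286]), 'grip_width': 0.08689505698820131}
side [[355.59234533   0.         261.31681493]
 [  0.         355.59234533 194.74207229]
 [  0.           0.           1.        ]] [ 0.07561461 -2.56646294  1.77407296] [0.47085408 0.03990671 1.07992042]
top [[375.54769533   0.         255.85625984]
 [  0.         375.54769533 193.7127028 ]
 [  0.           0.           1.        ]] [ 2.18155684 -2.18159246  0.12992933] [0.2263106  0.45779106 0.89379115]
wrist [[297.31863964   0.         258.47047825]
 [  0.         297.31863964 188.54235248]
 [  0.           0.           1.        ]] [-2.30461698 -1.80673891 -0.23247064] [-0.65057959 -0.03067064  0.3899438 ]
```

View pics/side0.png

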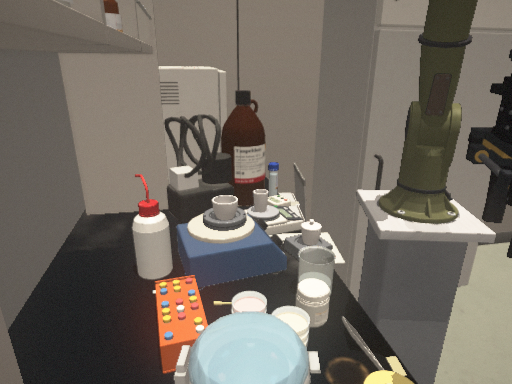

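View pics/top0.png

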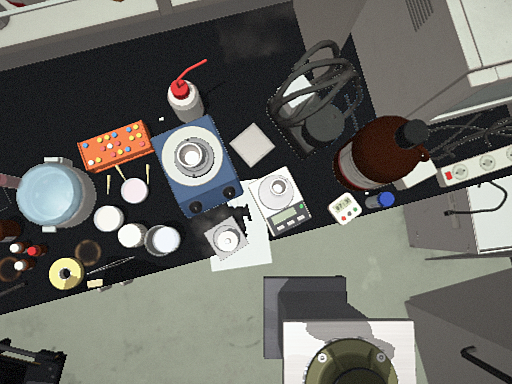

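View pics/wrist0.png

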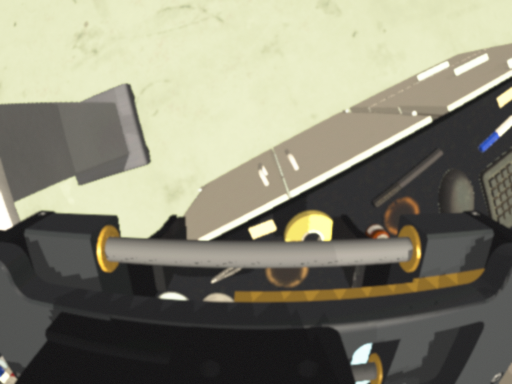

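Run:
```python
import cv2
t=cv2.imread('pics/top0.png'); cv2.imwrite('pics/topc.png',cv2.resize(t[70:280,130:380],None,fx=3.2,fy=2.8*3.2/2.8*0.89,interpolation=cv2.INTER_CUBIC)[:600])
s=cv2.imread('pics/side0.png'); cv2.imwrite('pics/sidec.png',cv2.resize(s[150:340,150:360],None,fx=3.1,fy=3.1,interpolation=cv2.INTER_CUBIC))
```

```text
(no output)
```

View pics/topc.png

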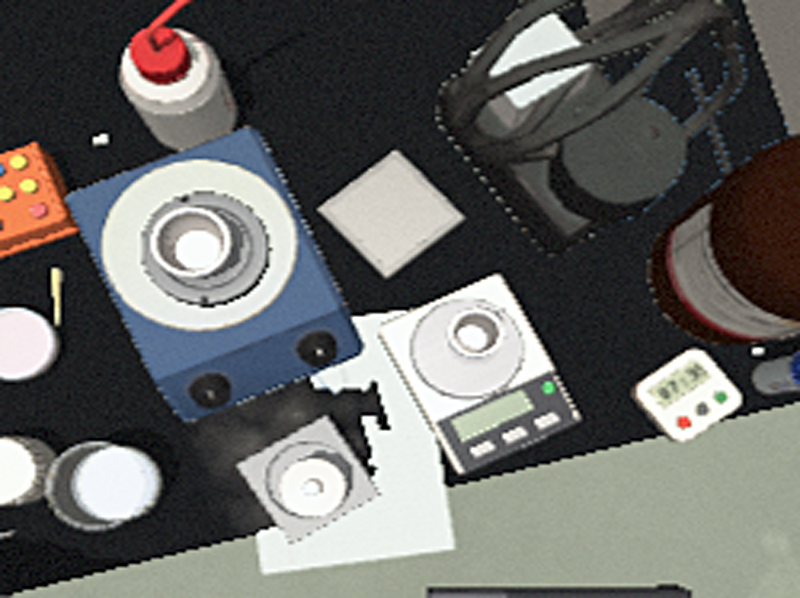

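View pics/sidec.png

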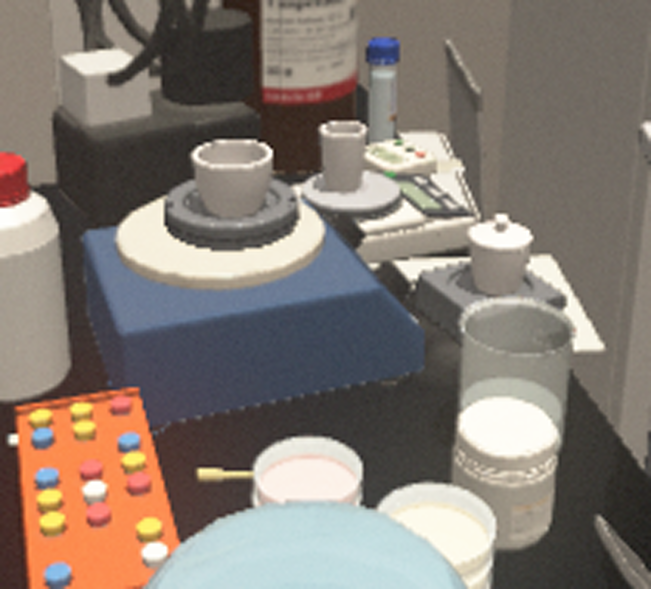

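```bash
cat > h.py <<'E'
import numpy as np, cv2
from cell import env
def cam(n):
    c=env.read_camera(n); c['R']=cv2.Rodrigues(np.array(c['rvec'],float))[0]; c['t']=np.array(c['tvec'],float).ravel(); c['K']=np.array(c['intrinsics']); c['n']=n
    c['C']=-c['R'].T@c['t']; return c
def ray(c,u,v):
    K=c['K']
    d=np.array([(u-K[0,2])/K[0,0],(v-K[1,2])/K[1,1],1.])
    if c['n']=='wrist':
        r=np.hypot(d[0],d[1]); s=np.sin(r)/r if r>1e-9 else 1; d=np.array([d[0]*s,d[1]*s,np.cos(r)])
    return c['R'].T@d
def onz(c,u,v,z):
    d=ray(c,u,v); return c['C']+d*(z-c['C'][2])/d[2]
def proj(c,P):
    p=c['R']@np.array(P,float)+c['t'];K=c['K']
    if c['n']=='wrist':
        th=np.arctan2(np.hypot(p[0],p[1]),p[2]); r=np.hypot(p[0],p[1])+1e-12
        return np.array([K[0,2]+K[0,0]*th*p[0]/r,K[1,2]+K[1,1]*th*p[1]/r])
    return np.array([K[0,2]+K[0,0]*p[0]/p[2],K[1,2]+K[1,1]*p[1]/p[2]])
def tri(c1,p1,c2,p2):
    d1=ray(c1,*p1);d2=ray(c2,*p2);d1/=np.linalg.norm(d1);d2/=np.linalg.norm(d2)
    s=np.linalg.lstsq(np.c_[d1,-d2],c2['C']-c1['C'],rcond=None)[0]
    a=c1['C']+s[0]*d1;b=c2['C']+s[1]*d2
    return (a+b)/2,np.linalg.norm(a-b)
E
python3 - <<'E'
from h import *
t=cam('top');s=cam('side');print(t['C'],s['C'])
def tc(u,v):return 130+u/3.2, 70+v/(2.8*3.2/2.8*0.89)
def sc(u,v):return 150+u/3.1,150+v/3.1
# rough: (name, top crop px, z)
for n,p,z in [('tile',(392,213),.014),('tileN',(395,150),.014),('tileE',(465,215),.014),('tileS',(390,277),.014),('tileW',(318,210),.014),
 ('pan',(467,350),.054),('tallrim',(475,333),.105),('heatblk',(206,248),.122),('plate',(200,243),.104),('lowrim',(190,242),.1555),
 ('cool',(310,478),.03),('knob',(312,488),.0825),('hpE',(360,350),.08),('hpNE',(250,128),.1),('hpSW',(185,415),.05),('pumpW',(440,105),.17),('pumpS',(555,250),.17),('timer',(690,395),.02),('beakerrim',(80,480),.08),('balSE',(578,415),.041),('balNE',(500,275),.041),('balNW',(380,325),.041),('balSW',(460,472),.041)]:
    print(n,onz(t,*tc(*p),z).round(4))
for n,a,b in [('tallrim',(475,333),(343,128)),('lowrim',(190,242),(233,153)),('knob',(312,488),(503,222))]:
    print(n,tri(t,tc(*a),s,sc(*b)))
E
```

```text
[0.36890289 0.24597348 0.92900994] [0.42316731 1.01925565 0.41421198]
tile [0.5803 0.2344 0.014 ]
tileN [0.6364 0.232  0.014 ]
tileE [0.5787 0.1777 0.014 ]
tileS [0.5239 0.2359 0.014 ]
tileW [0.5827 0.2917 0.014 ]
pan [0.4564 0.1799 0.054 ]
tallrim [0.4646 0.1782 0.105 ]
heatblk [0.5276 0.362  0.122 ]
plate [0.5351 0.3688 0.104 ]
lowrim [0.5255 0.3677 0.1555]
cool [0.3515 0.2955 0.03  ]
knob [0.3447 0.2911 0.0825]
hpE [0.4538 0.2579 0.08  ]
hpNE [0.6286 0.3357 0.1   ]
hpSW [0.4032 0.3856 0.05  ]
pumpW [0.6246 0.2051 0.17  ]
pumpS [0.5174 0.1316 0.17  ]
timer [0.4213 0.0076 0.02  ]
beakerrim [0.3511 0.453  0.08  ]
balSE [0.4035 0.097  0.041 ]
balNE [0.5212 0.1538 0.041 ]
balNW [0.4787 0.2437 0.041 ]
balSW [0.3564 0.1848 0.041 ]
tallrim (array([0.46484747, 0.17818212, 0.10516357]), np.float64(0.0005066635205870855))
lowrim (array([0.52567172, 0.36766156, 0.15567371]), np.float64(0.0004590881946299819))
knob (array([0.34386152, 0.29144127, 0.07798968]), np.float64(0.0013879060163658143))
```

Run:
```python
import cv2,numpy as np
t=cv2.imread('pics/top0.png')
a=cv2.resize(t[120:200,150:230],(480,480),interpolation=cv2.INTER_CUBIC)
b=cv2.resize(t[160:210,245:315],(420,300),interpolation=cv2.INTER_CUBIC)
c=cv2.resize(t[210:265,195:265],(420,330),interpolation=cv2.INTER_CUBIC)
o=np.zeros((600,800,3),np.uint8); o[:480,:380]=a[:,:380]; o[:300,380:800]=b; o[300:600,380:800]=c[:300]
cv2.imwrite('pics/zoom.png',o)
```

```text
(no output)
```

View pics/zoom.png

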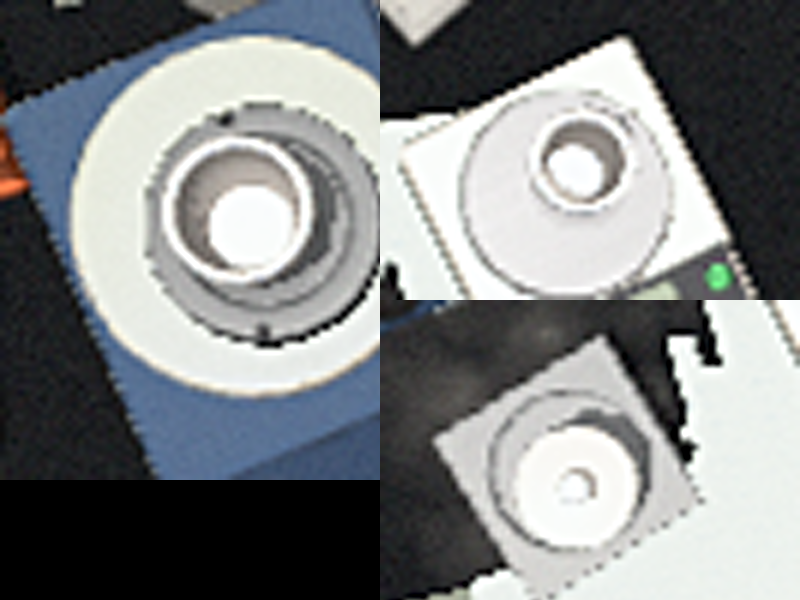

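Run:
```python
from h import *
t=cam('top')
for n,p,z in [('heat',(194,157.3),.122),('low',(189.6,154.8),.1555),('pan',(276.1,192),.054),('tall',(278.75,187.25),.104),('cool',(226.75,238.5),.03),('lid',(227.9,241.1),.067)]:
    print(n,onz(t,*p,z).round(4))
# extents of tall things: hoses
s=cam('side')
for a,b in [((325,50),(213,118)),((340,60),(213,118)),((300,60),(175,120))]: print(tri(t,a,s,b))
o=env.get_obs();print(o['time_s'],o['tool_pos'],o['tool_rot'])
```

```text
heat [0.5272 0.3628 0.122 ]
low [0.5258 0.3672 0.1555]
pan [0.4585 0.1795 0.054 ]
tall [0.464  0.1774 0.104 ]
cool [0.3499 0.2958 0.03  ]
lid [0.3448 0.2911 0.067 ]
(array([0.63494492, 0.10904274, 0.29454755]), np.float64(0.09326470247874333))
(array([0.63205779, 0.08066288, 0.28532685]), np.float64(0.07445909161929287))
(array([0.67783988, 0.15136875, 0.27499014]), np.float64(0.0011784038983736309))
0.35 [0.15502001 0.63113452 0.22231517] [-1.79977899e+02  3.00877240e-03  1.66203571e+02]
```

Request:
servo_tool --increments '[[[-0.03,-0.027,-0.01,3.5,0,0,1]]]' --squeeze 20

```text
time_s: 0.45
tool_pos: [0.172, 0.5989, 0.2312]
tool_rot: [-176.4, -0.2, 166.7]
force: [-0.6, 0.0, -0.6]
grip_width: 0.0874
```

Request:
servo_tool --increments '[[[0,0,0,-3.5,0,0,1],[0,0,0,-3.5,0,0,1]]]'

```text
time_s: 0.65
tool_pos: [0.1788, 0.5969, 0.2333]
tool_rot: [179.9, 0.0, 166.1]
force: [-1.2, -1.0, 0.9]
grip_width: 0.087
```

```bash
cat >> h.py <<'E'
def go(cmd,yaw,tgt,yaw2):
    a=np.radians(yaw); d=np.array(tgt)-np.array(cmd)
    rz=(yaw-yaw2+180)%360-180
    print('dx %.4f dy %.4f dz %.4f rz %.1f'%(d[0]*np.cos(a)+d[1]*np.sin(a), d[0]*np.sin(a)-d[1]*np.cos(a), -d[2], rz),'dist %.3f'%np.linalg.norm(d))
def obs():
    o=env.get_obs()
    print(o['time_s'],'pos',np.round(o['tool_pos'],4),'rot',np.round(o['tool_rot'],2),'F',np.round(o['force'],1),'w',round(float(o['grip_width']),4),'q',np.round(o['qpos'],1))
E
python3 -c "
from h import *
obs()
go([.1777,.5976,.233],166.2,[.464,.177,.25],118.6)"
```

```text
0.65 pos [0.1788 0.5969 0.2333] rot [1.7992e+02 2.0000e-02 1.6609e+02] F [-1.2 -1.   0.9] w 0.087 q [-73.1  14.8  -3.2  86.4   0.9  78.7  -0.3]
dx -0.3784 dy -0.3402 dz -0.0170 rz 47.6 dist 0.509
```

Request:
servo_tool --increments '[[[-0.027,-0.0243,-0.017,0,0,3.4,1],[-0.054,-0.0486,-0.017,0,0,6.8,1],[-0.081,-0.0729,-0.017,0,0,10.2,1],[-0.108,-0.0971,-0.017,0,0,13.6,1],[-0.135,-0.1214,-0.017,0,0,17,1],[-0.162,-0.1457,-0.017,0,0,20.4,1],[-0.189,-0.17,-0.017,0,0,23.8,1],[-0.216,-0.194,-0.017,0,0,27.2,1],[-0.243,-0.218,-0.017,0,0,30.6,1]]]'

```text
time_s: 1.55
tool_pos: [0.3619, 0.3277, 0.2498]
tool_rot: [-180.0, -0.0, 135.5]
force: [0.1, 0.1, 0.5]
grip_width: 0.0874
```

```bash
python3 -c "
from h import *
obs()"
```

```text
1.55 pos [0.3619 0.3277 0.2498] rot [-1.7999e+02 -1.0000e-02  1.3555e+02] F [0.1 0.1 0.5] w 0.0874 q [-5.660e+01 -2.400e+00  1.110e+01  1.034e+02  5.000e-01  7.900e+01
 -1.000e-01]
```

```bash
python3 -c "
from h import *
go([.3617,.3279,.25],135.6,[.464,.177,.25],118.6)
c=cam('wrist');cv2.imwrite('pics/w1.png',c['frame'])"
```

```text
dx -0.1787 dy -0.0362 dz -0.0000 rz 17.0 dist 0.182
```

View pics/w1.png

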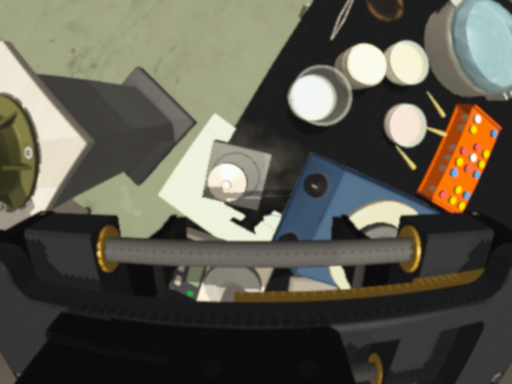

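Request:
servo_tool --increments '[[[-0.025,-0.0052,0,0,0,2.4,1],[-0.05,-0.0104,0,0,0,4.8,1],[-0.075,-0.0156,0,0,0,7.2,1],[-0.1,-0.0208,0,0,0,9.6,1],[-0.125,-0.026,0,0,0,12,1],[-0.15,-0.031,0,0,0,14.4,1],[-0.1787,-0.0362,0,0,0,17,1],[-0.1787,-0.0362,0,0,0,17,1],[-0.1787,-0.0362,0,0,0,17,1],[-0.1787,-0.0362,0,0,0,17,1]]]'

```text
time_s: 2.6
tool_pos: [0.4639, 0.1778, 0.2494]
tool_rot: [-180.0, -0.0, 118.6]
force: [0.5, 0.6, 0.0]
grip_width: 0.087
```

```bash
python3 -c "
from h import *
obs()
for n in('wrist','top','side'):
  c=cam(n);cv2.imwrite('pics/%s2.png'%n,c['frame'])"
```

```text
2.6 pos [0.4639 0.1778 0.2494] rot [-1.7998e+02 -2.0000e-02  1.1864e+02] F [0.5 0.6 0. ] w 0.087 q [-46.3  -1.8  22.  102.7   0.6  78.9   4.1]
```

View pics/wrist2.png

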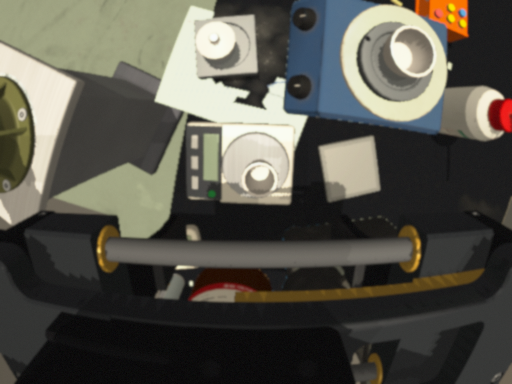

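View pics/side2.png

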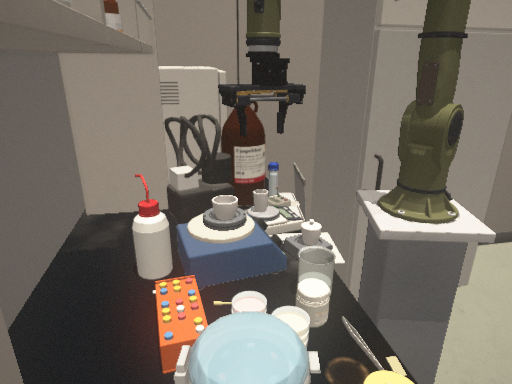

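View pics/top2.png

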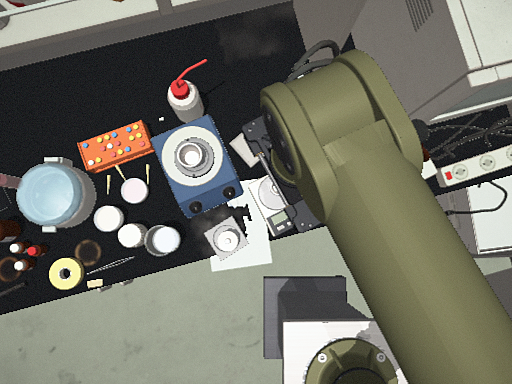

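Run:
```python
from h import *
c=cam('wrist')
print(c['C'])
f=c['frame']; cv2.imwrite('pics/w2z.png',cv2.resize(f[0:210,170:460],None,fx=2.7,fy=2.7,interpolation=cv2.INTER_CUBIC))
for n,p in [('tall',[.464,.1777,.104]),('pan',[.4585,.1795,.054]),('tile',[.5803,.2343,.014]),('low',[.5258,.3672,.1555]),('heat',[.5272,.3628,.122]),('cool',[.3499,.2958,.03]),('knob',[.344,.2912,.0825]),('tcp',[.464,.177,.25])]: print(n,((proj(c,p)-[170,0])*2.7).round(0))
go([.464,.177,.25],118.6,[.464,.177,.07],118.6)
```

```text
[0.43068517 0.24070246 0.41170048]
tall [237. 485.]
pan [228. 451.]
tile [485. 458.]
low [656. 137.]
heat [614. 162.]
cool [145. 124.]
knob [113. 100.]
tcp [233. 638.]
dx 0.0000 dy 0.0000 dz 0.1800 rz 0.0 dist 0.180
```

View pics/w2z.png

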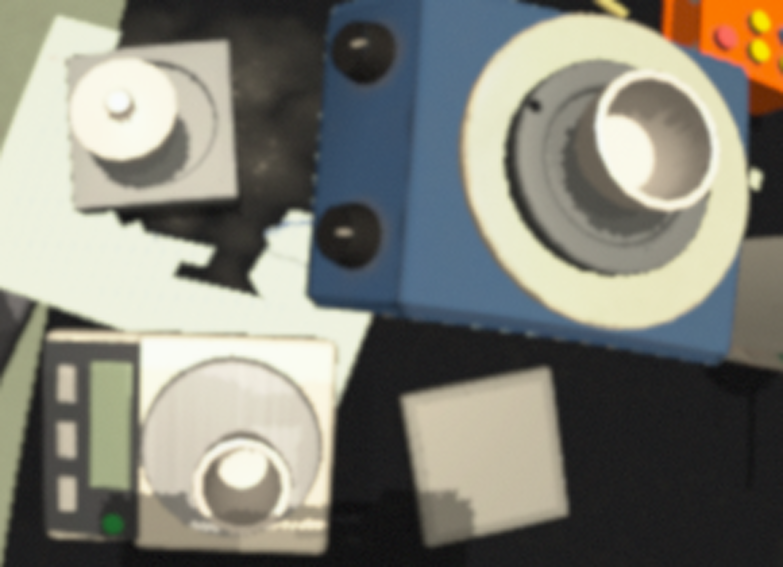

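Request:
servo_tool --increments '[[[0,0,0.02,0,0,0,1],[0,0,0.045,0,0,0,1],[0,0,0.07,0,0,0,1],[0,0,0.095,0,0,0,1],[0,0,0.12,0,0,0,1],[0,0,0.14,0,0,0,1],[0,0,0.155,0,0,0,1],[0,0,0.165,0,0,0,1],[0,0,0.175,0,0,0,1],[0,0,0.18,0,0,0,1],[0,0,0.18,0,0,0,1],[0,0,0.18,0,0,0,1]]]'

```text
time_s: 4.0
tool_pos: [0.4645, 0.1775, 0.07]
tool_rot: [180.0, -0.0, 118.6]
force: [-0.0, 0.1, 0.6]
grip_width: 0.0873
```

```bash
python3 -c "
from h import *
obs()
a=[cam(n)['frame'] for n in('wrist','side')]
cv2.imwrite('pics/d1.png',np.hstack([a[0][100:384,100:450],cv2.resize(a[1][120:290,170:390],None,fx=1.67,fy=1.67)[:284]]))"
```

```text
4.0 pos [0.4645 0.1775 0.07  ] rot [179.95  -0.   118.6 ] F [-0.   0.1  0.6] w 0.0873 q [-45.1   7.7  22.6 115.4  -3.5  57.6   7.8]
```

View pics/d1.png

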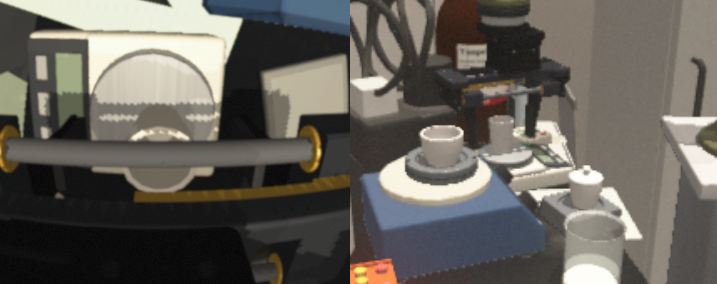

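Request:
servo_tool --increments '[[[0,0,0,0,0,0,-1],[0,0,0,0,0,0,-1],[0,0,0,0,0,0,-1],[0,0,0,0,0,0,-1],[0,0,0,0,0,0,-1],[0,0,0,0,0,0,-1],[0,0,0,0,0,0,-1],[0,0,0,0,0,0,-1],[0,0,0,0,0,0,-1],[0,0,0,0,0,0,-1],[0,0,0,0,0,0,-1],[0,0,0,0,0,0,-1]]]' --squeeze 20

```text
time_s: 5.3
tool_pos: [0.4641, 0.1774, 0.0696]
tool_rot: [180.0, -0.0, 118.6]
force: [-0.1, -0.5, 1.3]
grip_width: 0.0368
```

```bash
python3 -c "
from h import *
obs()"
```

```text
5.3 pos [0.4641 0.1774 0.0696] rot [179.99  -0.   118.6 ] F [-0.1 -0.5  1.3] w 0.0368 q [-45.1   7.7  22.6 115.4  -3.5  57.5   7.8]
```

Request:
servo_tool --increments '[[[0,0,-0.005,0,0,0,-1],[0,0,-0.015,0,0,0,-1],[0,0,-0.03,0,0,0,-1],[0,0,-0.05,0,0,0,-1],[0,0,-0.07,0,0,0,-1],[0,0,-0.09,0,0,0,-1],[0,0,-0.11,0,0,0,-1],[0,0,-0.125,0,0,0,-1],[0,0,-0.13,0,0,0,-1],[0,0,-0.13,0,0,0,-1]]]'

```text
time_s: 6.3
tool_pos: [0.4646, 0.1775, 0.2006]
tool_rot: [179.9, -0.0, 118.6]
force: [-0.2, 0.8, -1.3]
grip_width: 0.0366
```

```bash
python3 -c "
from h import *
obs()
go([.464,.177,.2],118.6,[.576,.241,.2],118.6)
a=[cam(n)['frame'] for n in('wrist','side')]
cv2.imwrite('pics/d2.png',np.hstack([a[0][100:384,100:450],cv2.resize(a[1][70:240,170:390],None,fx=1.67,fy=1.67)[:284]]))"
```

```text
6.3 pos [0.4646 0.1775 0.2006] rot [ 1.7989e+02 -1.0000e-02  1.1860e+02] F [-0.2  0.8 -1.3] w 0.0366 q [-46.2  -0.2  22.4 106.9   0.   73.1   4.7]
dx 0.0026 dy 0.1290 dz -0.0000 rz 0.0 dist 0.129
```

View pics/d2.png

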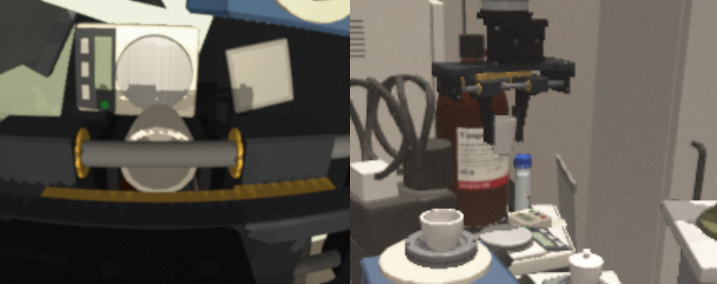

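Request:
servo_tool --increments '[[[0,0.01,0,0,0,0,-1],[0,0.03,0,0,0,0,-1],[0,0.05,0,0,0,0,-1],[0.002,0.07,0,0,0,0,-1],[0.002,0.09,0,0,0,0,-1],[0.0026,0.11,0,0,0,0,-1],[0.0026,0.122,0,0,0,0,-1],[0.0026,0.129,0,0,0,0,-1],[0.0026,0.129,0,0,0,0,-1],[0.0026,0.129,0,0,0,0,-1]]]'

```text
time_s: 7.4
tool_pos: [0.5758, 0.241, 0.199]
tool_rot: [-179.9, 0.0, 118.6]
force: [0.2, 0.7, -1.5]
grip_width: 0.0366
```

```bash
python3 -c "
from h import *
obs()
a=[cam(n)['frame'] for n in('wrist','side','top')]
cv2.imwrite('pics/d3.png',np.hstack([cv2.resize(a[2][40:260,130:420],None,fx=1.3,fy=1.3)[:284],cv2.resize(a[1][70:240,150:370],None,fx=1.67,fy=1.67)[:284]])[:,:800])"
```

```text
7.4 pos [0.5758 0.241  0.199 ] rot [-1.7993e+02  1.0000e-02  1.1859e+02] F [ 0.2  0.7 -1.5] w 0.0366 q [-44.1  16.5  23.2  89.7  -6.6  75.2   8.5]
```

View pics/d3.png

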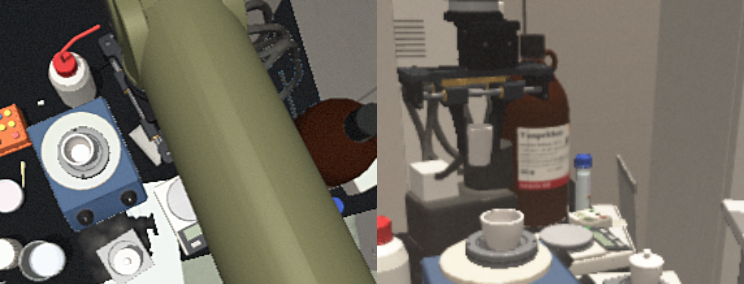

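Request:
servo_tool --increments '[[[0,0,0.01,0,0,0,-1],[0,0,0.025,0,0,0,-1],[0,0,0.04,0,0,0,-1],[0,0,0.055,0,0,0,-1],[0,0,0.07,0,0,0,-1],[0,0,0.08,0,0,0,-1],[0,0,0.09,0,0,0,-1],[0,0,0.1,0,0,0,-1],[0,0,0.1,0,0,0,-1]]]'

```text
time_s: 8.45
tool_pos: [0.5752, 0.241, 0.0979]
tool_rot: [-179.9, 0.0, 118.6]
force: [0.3, -0.1, -2.1]
grip_width: 0.0365
```

Request:
servo_tool --increments '[[[0,0,0.01,0,0,0,-1],[0,0,0.02,0,0,0,-1],[0,0,0.03,0,0,0,-1],[0,0,0.04,0,0,0,-1],[0,0,0.048,0,0,0,-1],[0,0,0.055,0,0,0,-1],[0,0,0.059,0,0,0,-1],[0,0,0.062,0,0,0,-1],[0,0,0.064,0,0,0,-1],[0,0,0.064,0,0,0,-1]]]'

```text
time_s: 9.45
tool_pos: [0.5761, 0.2414, 0.0355]
tool_rot: [180.0, -0.0, 118.6]
force: [-0.4, 0.2, -0.3]
grip_width: 0.0365
```

```bash
python3 -c "
from h import *
obs()
a=[cam(n)['frame'] for n in('wrist','side','top')]
cv2.imwrite('pics/d4.png',np.hstack([a[0][100:384,100:450],cv2.resize(a[1][100:270,150:370],None,fx=1.67,fy=1.67)[:284]])[:,:800])"
```

```text
9.45 pos [0.5761 0.2414 0.0355] rot [179.99  -0.   118.6 ] F [-0.4  0.2 -0.3] w 0.0365 q [-42.5  24.9  21.5  98.9 -10.5  58.1  11.3]
```

View pics/d4.png

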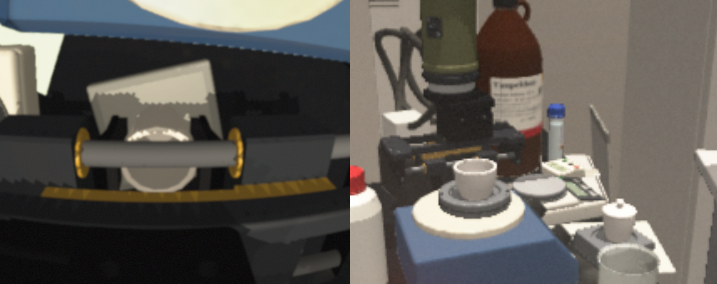

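Request:
servo_tool --increments '[[[0,0,0.001,0,0,0,-1],[0,0,0.002,0,0,0,-1],[0,0,0.003,0,0,0,-1],[0,0,0.003,0,0,0,-1]]]'

```text
time_s: 10.0
tool_pos: [0.576, 0.2413, 0.0324]
tool_rot: [-180.0, -0.0, 118.6]
force: [0.8, 0.2, -1.4]
grip_width: 0.0367
```

Request:
servo_tool --increments '[[[0,0,0.001,0,0,0,-1],[0,0,0.001,0,0,0,-1]]]'

```text
time_s: 10.2
tool_pos: [0.5763, 0.2414, 0.0318]
tool_rot: [180.0, -0.0, 118.6]
force: [-0.4, 0.2, 0.5]
grip_width: 0.0364
```

Request:
servo_tool --increments '[[[0,0,0.001,0,0,0,-1],[0,0,0.001,0,0,0,-1]]]'

```text
time_s: 10.4
tool_pos: [0.5764, 0.2414, 0.0317]
tool_rot: [180.0, -0.0, 118.6]
force: [-2.3, -1.1, 5.5]
grip_width: 0.0363
```

Request:
servo_tool --increments '[[[0,0,-0.0005,0,0,0,0.7],[0,0,-0.0005,0,0,0,0.7],[0,0,-0.0005,0,0,0,0.7],[0,0,-0.0005,0,0,0,0.7],[0,0,-0.0005,0,0,0,0.7],[0,0,-0.01,0,0,0,0.7],[0,0,-0.025,0,0,0,0.7],[0,0,-0.045,0,0,0,0.7],[0,0,-0.07,0,0,0,1],[0,0,-0.1,0,0,0,1],[0,0,-0.13,0,0,0,1],[0,0,-0.16,0,0,0,1],[0,0,-0.19,0,0,0,1],[0,0,-0.219,0,0,0,1],[0,0,-0.219,0,0,0,1]]]'

```text
time_s: 11.9
tool_pos: [0.5786, 0.242, 0.2564]
tool_rot: [179.4, -0.0, 118.6]
force: [0.3, 0.0, 0.3]
grip_width: 0.0874
```

```bash
python3 -c "
from h import *
obs()
a=[cam(n)['frame'] for n in('wrist','side','top')]
cv2.imwrite('pics/d5.png',np.hstack([a[0][100:384,100:450],cv2.resize(a[1][100:270,150:370],None,fx=1.67,fy=1.67)[:284]])[:,:800])"
```

```text
11.9 pos [0.5786 0.242  0.2564] rot [179.4   -0.   118.58] F [0.3 0.  0.3] w 0.0874 q [-44.4  14.8  23.6  85.2  -6.   80.7   8.1]
```

View pics/d5.png

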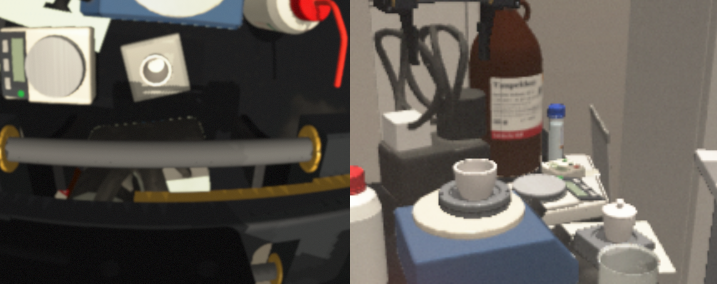

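Request:
servo_tool --increments '[[[0.011,-0.0128,0,0,0,-5.5,1],[0.022,-0.0256,0,0,0,-11,1],[0.033,-0.0384,0,0,0,-16.5,1],[0.044,-0.0512,0,0,0,-22,1],[0.055,-0.064,0,0,0,-27.5,1],[0.066,-0.0768,0,0,0,-33,1],[0.077,-0.0896,0,0,0,-38.5,1],[0.088,-0.1024,0,0,0,-44,1],[0.099,-0.1152,0,0,0,-49.5,1],[0.11,-0.128,0,0,0,-55,1],[0.121,-0.141,0.01,0,0,-60.5,1],[0.132,-0.154,0.02,0,0,-66,1],[0.143,-0.167,0.03,0,0,-71.5,1],[0.1545,-0.1789,0.05,0,0,-76.3,1],[0.1545,-0.1789,0.05,0,0,-76.3,1],[0.1545,-0.1789,0.05,0,0,-76.3,1],[0.1545,-0.1789,0.05,0,0,-76.3,1]]]'

```text
time_s: 13.75
tool_pos: [0.3462, 0.2912, 0.2002]
tool_rot: [180.0, 0.1, -165.2]
force: [-0.1, -1.4, 0.1]
grip_width: 0.0867
```

Run:
```python
from h import *
obs()
a=[cam(n) for n in('wrist','side')]
f=a[0]['frame']
print(proj(a[0],[.345,.291,.08]), proj(a[0],[.345,.291,.2]))
cv2.imwrite('pics/d6.png',np.hstack([f[100:384,60:450],cv2.resize(a[1]['frame'][120:290,180:400],None,fx=1.67,fy=1.67)[:284]])[:,:800])
```

```text
13.75 pos [0.3462 0.2912 0.2002] rot [ 1.7999e+02  6.0000e-02 -1.6524e+02] F [-0.1 -1.4  0.1] w 0.0867 q [-54.7  -5.5  10.6 111.9   1.1  73.4  60.3]
[257.23134115 181.61253355] [256.52254538 229.20414974]
```

View pics/d6.png

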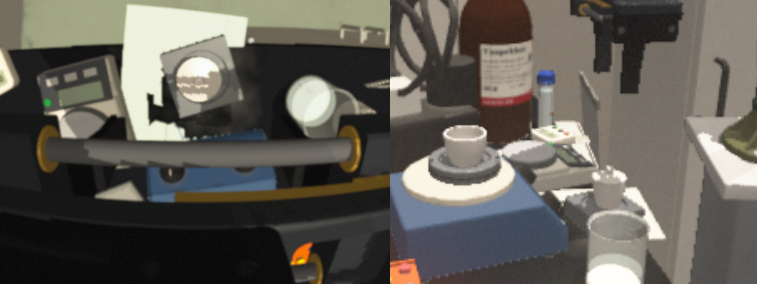

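Request:
servo_tool --increments '[[[0,0,0.02,0,0,0,1],[0,0,0.045,0,0,0,1],[0,0,0.07,0,0,0,1],[0,0,0.095,0,0,0,1],[0,0,0.115,0,0,0,1],[0,0,0.13,0,0,0,1],[0,0,0.142,0,0,0,1],[0,0,0.152,0,0,0,1],[0,0,0.1595,0,0,0,1],[0,0,0.1595,0,0,0,1],[0,0,0.1595,0,0,0,1]]]'

```text
time_s: 14.95
tool_pos: [0.3453, 0.2916, 0.0404]
tool_rot: [180.0, 0.0, -165.1]
force: [-0.2, 1.1, -0.2]
grip_width: 0.0869
```

Run:
```python
from h import *
obs()
a=[cam(n) for n in('wrist','side')]
f=a[0]['frame']
cv2.imwrite('pics/d7.png',np.hstack([f[100:384,60:450],cv2.resize(a[1]['frame'][120:290,180:400],None,fx=1.67,fy=1.67)[:284]])[:,:800])
```

```text
14.95 pos [0.3453 0.2916 0.0404] rot [ 1.7998e+02  3.0000e-02 -1.6510e+02] F [-0.2  1.1 -0.2] w 0.0869 q [-54.3   4.6  11.1 122.2  -1.1  53.2  62.4]
```

View pics/d7.png

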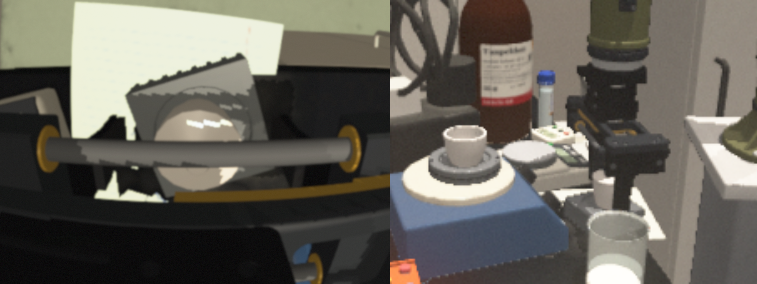

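Request:
servo_tool --increments '[[[0,0,0,0,0,0,-1],[0,0,0,0,0,0,-1],[0,0,0,0,0,0,-1],[0,0,0,0,0,0,-1],[0,0,0,0,0,0,-1],[0,0,0,0,0,0,-1],[0,0,0,0,0,0,-1],[0,0,0,0,0,0,-1],[0,0,0,0,0,0,-1],[0,0,0,0,0,0,-1]]]'

```text
time_s: 16.05
tool_pos: [0.3451, 0.2914, 0.0401]
tool_rot: [180.0, 0.0, -165.1]
force: [-0.1, -0.2, 0.6]
grip_width: 0.0433
```

Request:
servo_tool --increments '[[[0,0,-0.004,0,0,0,-1],[0,0,-0.012,0,0,0,-1],[0,0,-0.025,0,0,0,-1],[0,0,-0.045,0,0,0,-1],[0,0,-0.065,0,0,0,-1],[0,0,-0.085,0,0,0,-1],[0,0,-0.105,0,0,0,-1],[0,0,-0.12,0,0,0,-1],[0,0,-0.1295,0,0,0,-1],[0,0,-0.1295,0,0,0,-1]]]'

```text
time_s: 17.05
tool_pos: [0.3458, 0.2921, 0.1715]
tool_rot: [179.9, 0.2, -165.1]
force: [0.8, -0.7, -0.5]
grip_width: 0.0435
```

Run:
```python
from h import *
obs()
go([.345,.291,.17],194.9,[.4585,.1795,.17],118.6)
a=[cam(n) for n in('wrist','side')]
f=a[0]['frame']
cv2.imwrite('pics/d8.png',np.hstack([f[100:384,60:450],cv2.resize(a[1]['frame'][120:290,180:400],None,fx=1.67,fy=1.67)[:284]])[:,:800])
```

```text
17.05 pos [0.3458 0.2921 0.1715] rot [ 1.7989e+02  1.7000e-01 -1.6509e+02] F [ 0.8 -0.7 -0.5] w 0.0435 q [-54.7  -4.3  10.8 114.3   0.8  69.8  60.6]
dx -0.0810 dy -0.1369 dz -0.0000 rz 76.3 dist 0.159
```

View pics/d8.png

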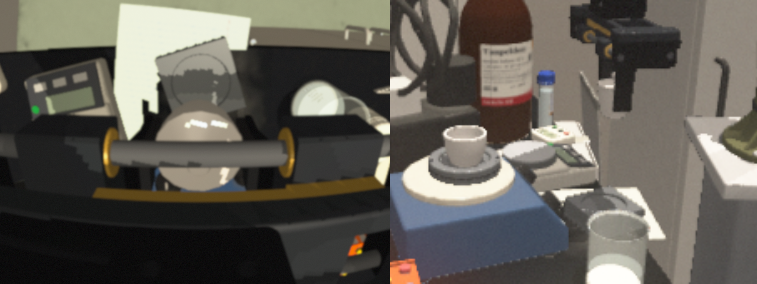

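Request:
servo_tool --increments '[[[-0.003,-0.005,0,0,0,3,-1],[-0.009,-0.015,0,0,0,8,-1],[-0.015,-0.025,0,0,0,14,-1],[-0.021,-0.036,0,0,0,20,-1],[-0.027,-0.046,0,0,0,26,-1],[-0.033,-0.056,0,0,0,32,-1],[-0.039,-0.066,0,0,0,38,-1],[-0.045,-0.076,0,0,0,44,-1],[-0.051,-0.086,0,0,0,50,-1],[-0.057,-0.096,0,0,0,56,-1],[-0.063,-0.106,0,0,0,62,-1],[-0.069,-0.116,0,0,0,68,-1],[-0.075,-0.126,0,0,0,73,-1],[-0.079,-0.134,0,0,0,76.3,-1],[-0.081,-0.137,0,0,0,76.3,-1],[-0.081,-0.137,0,0,0,76.3,-1],[-0.081,-0.137,0,0,0,76.3,-1]]]'

```text
time_s: 18.85
tool_pos: [0.458, 0.1801, 0.1691]
tool_rot: [-179.9, -0.0, 118.7]
force: [-0.2, 0.0, -0.6]
grip_width: 0.0435
```

Request:
servo_tool --increments '[[[0,0,0.01,0,0,0,-1],[0,0,0.025,0,0,0,-1],[0,0,0.04,0,0,0,-1],[0,0,0.055,0,0,0,-1],[0,0,0.07,0,0,0,-1],[0,0,0.08,0,0,0,-1],[0,0,0.09,0,0,0,-1],[0,0,0.095,0,0,0,-1],[0,0,0.097,0,0,0,-1],[0,0,0.097,0,0,0,-1]]]'

```text
time_s: 19.85
tool_pos: [0.4587, 0.1799, 0.0726]
tool_rot: [180.0, -0.0, 118.6]
force: [0.4, 0.9, -0.7]
grip_width: 0.0434
```

Run:
```python
from h import *
obs()
a=[cam(n) for n in('wrist','side')]
f=a[0]['frame']
cv2.imwrite('pics/d9.png',np.hstack([f[100:384,60:450],cv2.resize(a[1]['frame'][120:290,180:400],None,fx=1.67,fy=1.67)[:284]])[:,:800])
```

```text
19.85 pos [0.4587 0.1799 0.0726] rot [179.99  -0.   118.61] F [ 0.4  0.9 -0.7] w 0.0434 q [-43.2   6.9  19.8 115.7  -2.8  57.8   6.6]
```

View pics/d9.png

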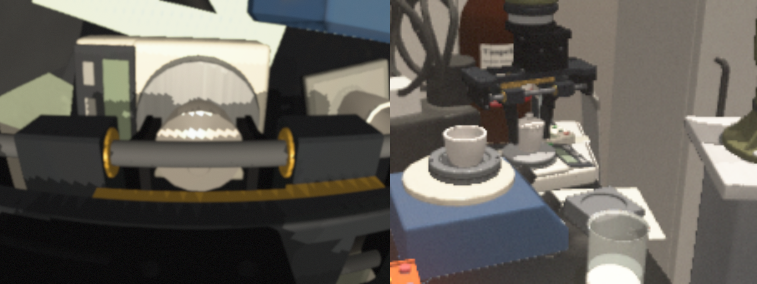

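Request:
servo_tool --increments '[[[0,0,0.001,0,0,0,-1],[0,0,0.002,0,0,0,-1],[0,0,0.003,0,0,0,-1],[0,0,0.003,0,0,0,-1]]]'

```text
time_s: 20.35
tool_pos: [0.4585, 0.1798, 0.0695]
tool_rot: [-180.0, -0.0, 118.6]
force: [0.1, -0.1, -0.7]
grip_width: 0.0432
```

Request:
servo_tool --increments '[[[0,0,0.001,0,0,0,-1],[0,0,0.002,0,0,0,-1],[0,0,0.002,0,0,0,-1]]]'

```text
time_s: 20.65
tool_pos: [0.4586, 0.1799, 0.0675]
tool_rot: [180.0, -0.0, 118.6]
force: [-0.0, -0.8, -0.3]
grip_width: 0.0433
```

Request:
servo_tool --increments '[[[0,0,0.001,0,0,0,-1],[0,0,0.0015,0,0,0,-1],[0,0,0.0015,0,0,0,-1]]]'

```text
time_s: 20.95
tool_pos: [0.4587, 0.1799, 0.0661]
tool_rot: [180.0, -0.0, 118.6]
force: [0.1, -0.0, 1.0]
grip_width: 0.0432
```

Run:
```python
from h import *
obs()
s=cam('side')
cv2.imwrite('pics/d10.png',cv2.resize(s['frame'][170:240,210:320],None,fx=6,fy=6,interpolation=2))
```

```text
20.95 pos [0.4587 0.1799 0.0661] rot [179.99  -0.   118.6 ] F [ 0.1 -0.   1. ] w 0.0432 q [-43.1   7.4  19.8 116.   -3.   57.    6.8]
```

View pics/d10.png

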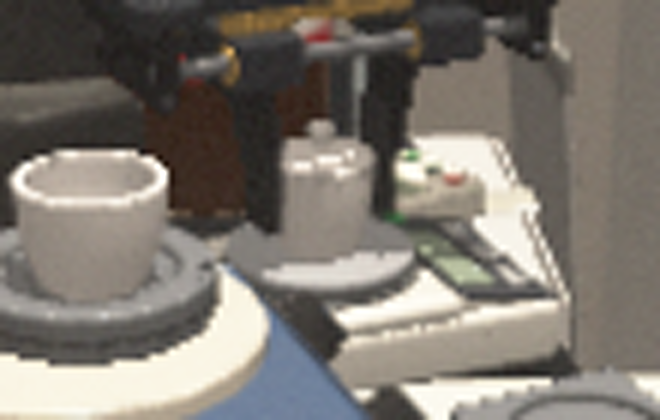

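Request:
servo_tool --increments '[[[0,0,0,0,0,0,0.6],[0,0,0,0,0,0,0.6],[0,0,0,0,0,0,0.6],[0,0,0,0,0,0,0.6],[0,0,0,0,0,0,0.6],[0,0,0,0,0,0,0.9],[0,0,-0.01,0,0,0,0.9],[0,0,-0.025,0,0,0,1],[0,0,-0.045,0,0,0,1],[0,0,-0.07,0,0,0,1],[0,0,-0.1,0,0,0,1],[0,0,-0.13,0,0,0,1],[0,0,-0.16,0,0,0,1],[0,0,-0.18,0,0,0,1],[0,0,-0.2035,0,0,0,1],[0,0,-0.2035,0,0,0,1]]]'

```text
time_s: 22.6
tool_pos: [0.4603, 0.1805, 0.2737]
tool_rot: [179.6, -0.0, 118.6]
force: [0.8, 0.6, -0.4]
grip_width: 0.0867
```

Run:
```python
from h import *
obs()
s=cam('side');w=cam('wrist')
cv2.imwrite('pics/d11.png',np.hstack([cv2.resize(s['frame'][150:240,150:330],None,fx=3,fy=3,interpolation=2),w['frame'][0:270,150:410]]))
go([.4585,.1795,.27],118.6,[.5258,.3672,.27],118.6)
```

```text
22.6 pos [0.4603 0.1805 0.2737] rot [ 1.7960e+02 -2.0000e-02  1.1859e+02] F [ 0.8  0.6 -0.4] w 0.0867 q [-44.4  -2.9  19.4 101.    0.9  81.3   3.4]
dx 0.1326 dy 0.1489 dz -0.0000 rz 0.0 dist 0.199
```

View pics/d11.png

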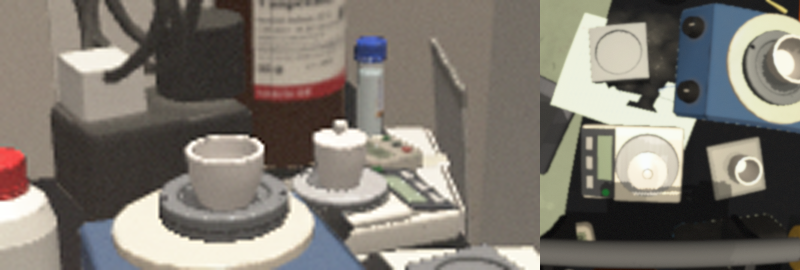

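Run:
```python
from h import *
t=cam('top');s=cam('side')
print(tri(t,(181,88),s,(148,207)), onz(t,187,110,.1),onz(t,172,100,.1))
go([.4585,.1795,.27],118.6,[.5258,.3672,.27],164.9)
```

```text
(array([0.67432991, 0.38989923, 0.1437194 ]), np.float64(0.0005528242048223488)) [0.63978992 0.38340153 0.1       ] [0.66282723 0.41760269 0.1       ]
dx 0.1326 dy 0.1489 dz -0.0000 rz -46.3 dist 0.199
```

Request:
servo_tool --increments '[[[0.01,0.011,0,0,0,-6,1],[0.02,0.022,0,0,0,-12,1],[0.03,0.033,0,0,0,-18,1],[0.04,0.045,0,0,0,-24,1],[0.05,0.056,0,0,0,-30,1],[0.06,0.067,0,0,0,-36,1],[0.07,0.079,0,0,0,-42,1],[0.08,0.09,0,0,0,-48,1],[0.09,0.101,0,0,0,-54,1],[0.1,0.112,0,0,0,-60,1],[0.11,0.124,0,0,0,-66,1],[0.12,0.135,0,0,0,-72,1],[0.1326,0.1489,0,0,0,-76.3,1],[0.1326,0.1489,0,0,0,-76.3,1],[0.1326,0.1489,0,0,0,-76.3,1],[0.1326,0.1489,0,0,0,-76.3,1]]]'

```text
time_s: 24.4
tool_pos: [0.5258, 0.3662, 0.2691]
tool_rot: [-179.9, -0.1, -165.2]
force: [0.6, -0.6, -0.3]
grip_width: 0.0871
```

Run:
```python
from h import *
obs()
s=cam('side');w=cam('wrist')
print(proj(w,[.5258,.3672,.1555]),proj(w,[.5272,.3628,.122]))
cv2.imwrite('pics/d12.png',np.hstack([cv2.resize(s['frame'][100:230,150:330],None,fx=2.2,fy=2.2,interpolation=2)[:286],w['frame'][0:286,60:450]]))
```

```text
24.4 pos [0.5258 0.3662 0.2691] rot [-1.7994e+02 -5.0000e-02 -1.6523e+02] F [ 0.6 -0.6 -0.3] w 0.0871 q [-46.9  16.3  12.2  80.9  -3.4  83.2  70. ]
[258.15951625 184.77255298] [253.87888373 177.37109297]
```

View pics/d12.png

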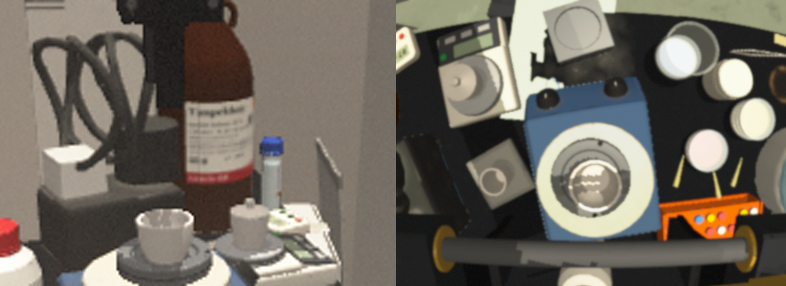

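Request:
servo_tool --increments '[[[0,0,0.02,0,0,0,1],[0,0,0.045,0,0,0,1],[0,0,0.07,0,0,0,1],[0,0,0.09,0,0,0,1],[0,0,0.107,0,0,0,1],[0,0,0.12,0,0,0,1],[0,0,0.131,0,0,0,1],[0,0,0.138,0,0,0,1],[0,0,0.1425,0,0,0,1],[0,0,0.1425,0,0,0,1],[0,0,0.1425,0,0,0,1]]]'

```text
time_s: 25.6
tool_pos: [0.5262, 0.3678, 0.1277]
tool_rot: [180.0, 0.1, -165.1]
force: [0.3, -0.5, 0.6]
grip_width: 0.087
```

Request:
servo_tool --increments '[[[0,0,0,0,0,0,-1],[0,0,0,0,0,0,-1],[0,0,0,0,0,0,-1],[0,0,0,0,0,0,-1],[0,0,0,0,0,0,-1],[0,0,0,0,0,0,-1],[0,0,0,0,0,0,-1],[0,0,0,0,0,0,-1],[0,0,0,0,0,0,-1]]]'

```text
time_s: 26.5
tool_pos: [0.5259, 0.3675, 0.1272]
tool_rot: [180.0, 0.0, -165.1]
force: [-0.2, -0.0, 0.5]
grip_width: 0.0488
```

Run:
```python
from h import *
obs()
s=cam('side');w=cam('wrist')
cv2.imwrite('pics/d13.png',np.hstack([cv2.resize(s['frame'][120:250,150:330],None,fx=2.2,fy=2.2,interpolation=2)[:286],w['frame'][98:384,60:450]]))
```

```text
26.5 pos [0.5259 0.3675 0.1272] rot [ 1.800e+02  1.000e-02 -1.651e+02] F [-0.2 -0.   0.5] w 0.0488 q [-46.5  20.8  11.5  91.6  -4.4  68.   70.8]
```

View pics/d13.png

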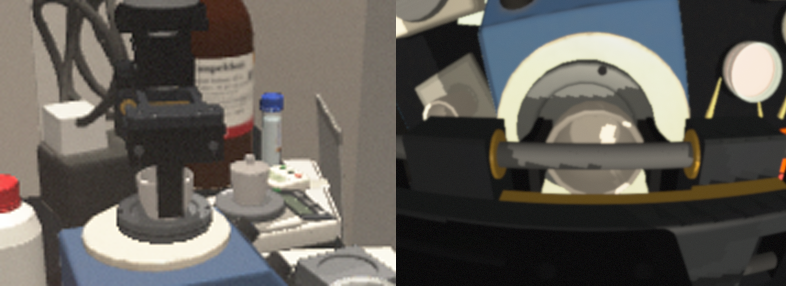

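Request:
servo_tool --increments '[[[0,0,-0.004,0,0,0,-1],[0,0,-0.012,0,0,0,-1],[0,0,-0.025,0,0,0,-1],[0,0,-0.045,0,0,0,-1],[0,0,-0.065,0,0,0,-1],[0,0,-0.082,0,0,0,-1],[0,0,-0.0925,0,0,0,-1],[0,0,-0.0925,0,0,0,-1],[0,0,-0.0925,0,0,0,-1]]]'

```text
time_s: 27.5
tool_pos: [0.5257, 0.3675, 0.2194]
tool_rot: [180.0, -0.0, -165.1]
force: [-0.2, -0.1, -1.4]
grip_width: 0.0499
```

Run:
```python
from h import *
obs()
s=cam('side');w=cam('wrist')
cv2.imwrite('pics/d14.png',np.hstack([cv2.resize(s['frame'][100:230,150:330],None,fx=2.2,fy=2.2,interpolation=2)[:286],w['frame'][98:384,60:450]]))
go([.5258,.3672,.22],194.9,[.3499,.2958,.16],194.9)
```

```text
27.5 pos [0.5257 0.3675 0.2194] rot [ 1.8000e+02 -1.0000e-02 -1.6509e+02] F [-0.2 -0.1 -1.4] w 0.0499 q [-46.8  17.4  11.9  85.2  -3.6  77.8  70.2]
dx 0.1883 dy -0.0238 dz 0.0600 rz 0.0 dist 0.199
```

View pics/d14.png

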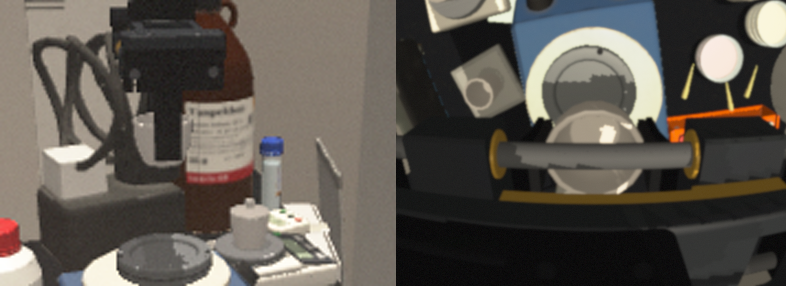

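Run:
```python
from h import *
obs()
s=cam('side');w=cam('wrist')
cv2.imwrite('pics/d15.png',np.hstack([cv2.resize(s['frame'][130:190,185:255],None,fx=6,fy=6,interpolation=2)[:360],cv2.resize(w['frame'][190:310,190:310],(360,360),interpolation=2)]))
```

```text
27.6 pos [0.5253 0.3672 0.2184] rot [-1.7996e+02 -1.0000e-01 -1.6509e+02] F [-0.7  0.4  0.4] w 0.0497 q [-46.8  17.4  11.9  85.3  -3.6  77.8  70.2]
```

View pics/d15.png

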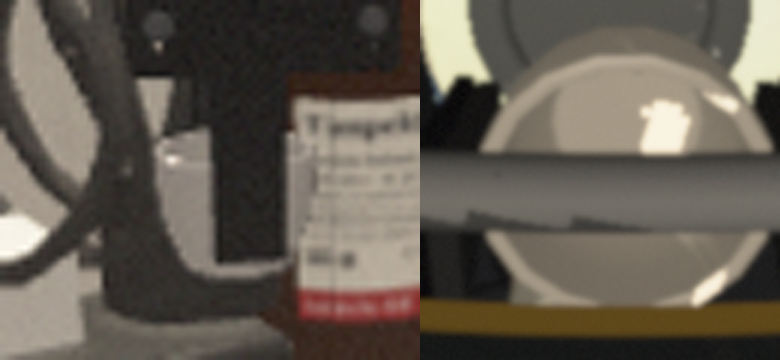

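Request:
servo_tool --increments '[[[0,0,0,0,0,0,-1],[0.008,-0.001,0,0,0,0,-1],[0.024,-0.003,0,0,0,0,-1],[0.042,-0.005,0,0,0,0,-1],[0.06,-0.008,0,0,0,0,-1],[0.078,-0.01,0,0,0,0,-1],[0.096,-0.012,0,0,0,0,-1],[0.114,-0.014,0,0,0,0,-1],[0.132,-0.017,0.01,0,0,0,-1],[0.15,-0.019,0.02,0,0,0,-1],[0.166,-0.021,0.035,0,0,0,-1],[0.178,-0.0225,0.05,0,0,0,-1],[0.185,-0.0235,0.06,0,0,0,-1],[0.1883,-0.0238,0.06,0,0,0,-1],[0.1883,-0.0238,0.06,0,0,0,-1],[0.1883,-0.0238,0.06,0,0,0,-1]]]' --squeeze 25

```text
time_s: 29.3
tool_pos: [0.3509, 0.2966, 0.1605]
tool_rot: [179.9, 0.1, -165.1]
force: [0.5, 0.4, -0.8]
grip_width: 0.0491
```

Run:
```python
from h import *
obs()
s=cam('side');w=cam('wrist')
cv2.imwrite('pics/d16.png',np.hstack([cv2.resize(s['frame'][150:280,240:390],None,fx=2.6,fy=2.2,interpolation=2)[:286],w['frame'][98:384,60:450]]))
```

```text
29.3 pos [0.3509 0.2966 0.1605] rot [ 1.7995e+02  1.0000e-01 -1.6511e+02] F [ 0.5  0.4 -0.8] w 0.0491 q [-51.7  -2.7   8.  114.1   0.4  68.4  61. ]
```

View pics/d16.png

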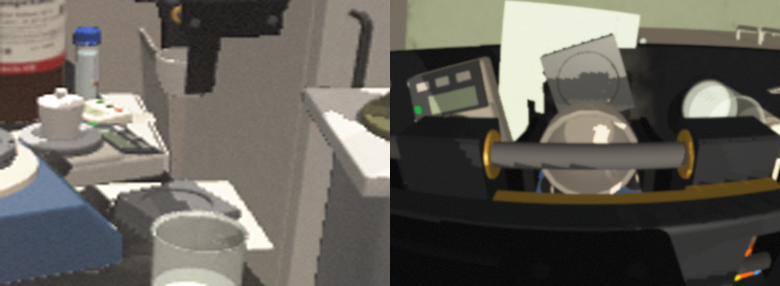

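Request:
servo_tool --increments '[[[0,0,0.01,0,0,0,-1],[0,0,0.025,0,0,0,-1],[0,0,0.043,0,0,0,-1],[0,0,0.06,0,0,0,-1],[0,0,0.076,0,0,0,-1],[0,0,0.09,0,0,0,-1],[0,0,0.1,0,0,0,-1],[0,0,0.108,0,0,0,-1],[0,0,0.114,0,0,0,-1],[0,0,0.117,0,0,0,-1],[0,0,0.117,0,0,0,-1],[0,0,0.117,0,0,0,-1]]]'

```text
time_s: 30.6
tool_pos: [0.3503, 0.2964, 0.043]
tool_rot: [180.0, 0.0, -165.1]
force: [0.2, 0.8, -0.7]
grip_width: 0.0491
```

Run:
```python
from h import *
obs()
s=cam('side');w=cam('wrist')
cv2.imwrite('pics/d17.png',np.hstack([cv2.resize(s['frame'][190:280,260:350],None,fx=4,fy=3.17,interpolation=2)[:286],w['frame'][98:384,60:450][:285]]))
```

```text
30.6 pos [0.3503 0.2964 0.043 ] rot [ 1.7997e+02  4.0000e-02 -1.6509e+02] F [ 0.2  0.8 -0.7] w 0.0491 q [-51.5   5.2   8.2 121.1  -0.9  53.6  62.2]
```

View pics/d17.png

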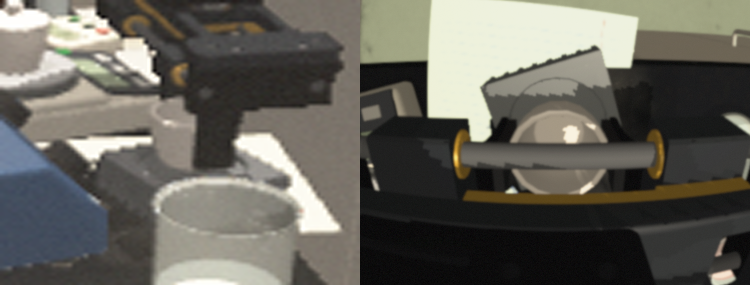

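Now lower gently by 1 mm steps to contact.

Request:
servo_tool --increments '[[[0,0,0.001,0,0,0,-1],[0,0,0.002,0,0,0,-1],[0,0,0.003,0,0,0,-1],[0,0,0.004,0,0,0,-1],[0,0,0.004,0,0,0,-1]]]'

```text
time_s: 31.2
tool_pos: [0.3499, 0.296, 0.0384]
tool_rot: [-180.0, -0.0, -165.1]
force: [0.5, -0.0, 0.2]
grip_width: 0.0492
```

Request:
servo_tool --increments '[[[0,0,0.001,0,0,0,-1],[0,0,0.002,0,0,0,-1],[0,0,0.002,0,0,0,-1]]]'

```text
time_s: 31.5
tool_pos: [0.3499, 0.296, 0.0364]
tool_rot: [-180.0, -0.0, -165.1]
force: [0.4, 0.5, -0.4]
grip_width: 0.0494
```

Request:
servo_tool --increments '[[[0,0,0.0005,0,0,0,-1],[0,0,0.001,0,0,0,-1],[0,0,0.001,0,0,0,-1]]]'

```text
time_s: 31.8
tool_pos: [0.3499, 0.2961, 0.0355]
tool_rot: [-180.0, -0.0, -165.1]
force: [-0.0, -0.3, -1.6]
grip_width: 0.0492
```

Request:
servo_tool --increments '[[[0,0,0.0005,0,0,0,-1],[0,0,0.001,0,0,0,-1],[0,0,0.001,0,0,0,-1]]]'

```text
time_s: 32.1
tool_pos: [0.35, 0.2961, 0.0354]
tool_rot: [180.0, -0.0, -165.1]
force: [-1.5, -1.6, 7.8]
grip_width: 0.0498
```

Request:
servo_tool --increments '[[[0,0,-0.0005,0,0,0,-1],[0,0,-0.0005,0,0,0,0.6],[0,0,-0.0005,0,0,0,0.6],[0,0,-0.0005,0,0,0,0.6],[0,0,-0.0005,0,0,0,0.8],[0,0,-0.0005,0,0,0,0.8],[0,0,-0.01,0,0,0,0.9],[0,0,-0.025,0,0,0,1],[0,0,-0.045,0,0,0,1],[0,0,-0.07,0,0,0,1],[0,0,-0.1,0,0,0,1],[0,0,-0.13,0,0,0,1],[0,0,-0.16,0,0,0,1],[0,0,-0.19,0,0,0,1],[0,0,-0.215,0,0,0,1],[0,0,-0.215,0,0,0,1]]]'

```text
time_s: 33.7
tool_pos: [0.3516, 0.2975, 0.2542]
tool_rot: [179.8, 0.4, -165.1]
force: [0.2, 0.3, -0.3]
grip_width: 0.0869
```

Run:
```python
from h import *
obs()
s=cam('side');w=cam('wrist')
cv2.imwrite('pics/d18.png',np.hstack([cv2.resize(s['frame'][180:280,240:350],None,fx=3,fy=2.86,interpolation=2)[:286],w['frame'][50:336,60:450][:286]]))
go([.3499,.2958,.25],194.9,[.576,.241,.25],118.6)
print(onz(w,0,0,0)[:2])
```

```text
33.7 pos [0.3516 0.2975 0.2542] rot [ 179.76    0.39 -165.1 ] F [ 0.2  0.3 -0.3] w 0.0869 q [-52.   -6.3   7.8 106.5   0.8  79.3  60.5]
dx -0.2044 dy -0.1111 dz -0.0000 rz 76.3 dist 0.233
[ 0.15584765 -0.26473688]
```

View pics/d18.png

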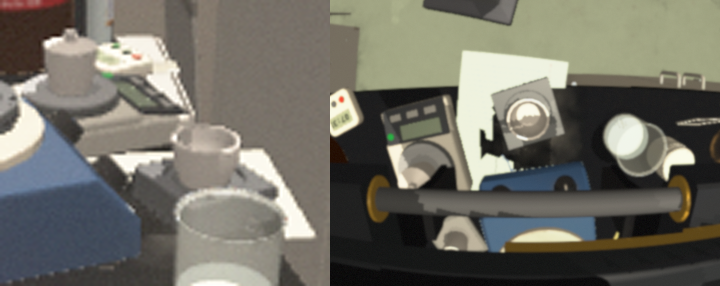

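Request:
servo_tool --increments '[[[-0.015,-0.008,0,0,0,5.5,1],[-0.03,-0.016,0,0,0,11,1],[-0.045,-0.024,0,0,0,16.5,1],[-0.06,-0.032,0,0,0,22,1],[-0.075,-0.04,0,0,0,27.5,1],[-0.09,-0.049,0,0,0,33,1],[-0.105,-0.057,0,0,0,38.5,1],[-0.12,-0.065,0,0,0,44,1],[-0.135,-0.073,0,0,0,49.5,1],[-0.15,-0.081,0,0,0,55,1],[-0.165,-0.09,0,0,0,60.5,1],[-0.18,-0.098,0,0,0,66,1],[-0.195,-0.106,0,0,0,71.5,1],[-0.2044,-0.1111,0,0,0,76.3,1],[-0.2044,-0.1111,0,0,0,76.3,1],[-0.2044,-0.1111,0,0,0,76.3,1],[-0.2044,-0.1111,0,0,0,76.3,1]]]'

```text
time_s: 35.5
tool_pos: [0.5751, 0.2417, 0.249]
tool_rot: [-179.9, -0.0, 118.7]
force: [-0.6, 0.3, -0.7]
grip_width: 0.0873
```

Run:
```python
from h import *
obs()
w=cam('wrist')
print((proj(w,[.576,.241,.066])-[190,120])*6)
cv2.imwrite('pics/d19.png',cv2.resize(w['frame'][120:220,190:320],None,fx=6,fy=6,interpolation=2))
```

```text
35.5 pos [0.5751 0.2417 0.249 ] rot [-1.7993e+02 -3.0000e-02  1.1873e+02] F [-0.6  0.3 -0.7] w 0.0873 q [-41.9  14.9  20.5  85.6  -5.3  80.6   7.5]
[409.81409182 317.01662116]
```

View pics/d19.png

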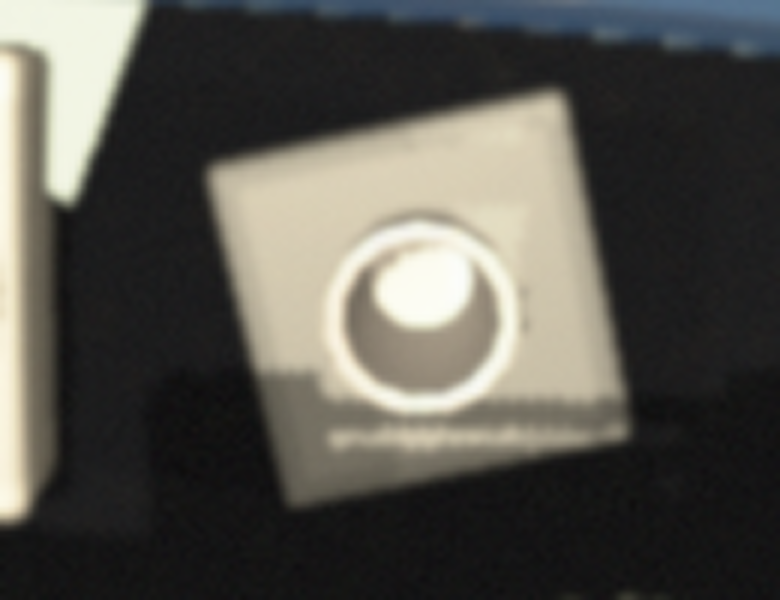

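Request:
servo_tool --increments '[[[0,0.002,0.02,0,0,0,1],[0,0.002,0.045,0,0,0,1],[0,0.002,0.07,0,0,0,1],[0,0.002,0.095,0,0,0,1],[0,0.002,0.12,0,0,0,1],[0,0.002,0.14,0,0,0,1],[0,0.002,0.16,0,0,0,1],[0,0.002,0.178,0,0,0,1],[0,0.002,0.193,0,0,0,1],[0,0.002,0.205,0,0,0,1],[0,0.002,0.213,0,0,0,1],[0,0.002,0.218,0,0,0,1],[0,0.002,0.218,0,0,0,1],[0,0.002,0.218,0,0,0,1]]]'

```text
time_s: 36.95
tool_pos: [0.5783, 0.2424, 0.0322]
tool_rot: [179.9, 0.0, 118.6]
force: [-0.1, -0.2, -0.0]
grip_width: 0.0869
```

Request:
servo_tool --increments '[[[0,0,0,0,0,0,-1],[0,0,0,0,0,0,-1],[0,0,0,0,0,0,-1],[0,0,0,0,0,0,-1],[0,0,0,0,0,0,-1],[0,0,0,0,0,0,-1],[0,0,0,0,0,0,-1],[0,0,0,0,0,0,-1],[0,0,0,0,0,0,-1],[0,0,0,0,0,0,-1],[0,0,0,0,0,0,-1]]]' --squeeze 20

```text
time_s: 38.05
tool_pos: [0.5778, 0.2422, 0.0315]
tool_rot: [-180.0, -0.0, 118.6]
force: [-0.8, -0.7, 1.0]
grip_width: 0.0365
```

Request:
servo_tool --increments '[[[0,0,-0.004,0,0,0,-1],[0,0,-0.012,0,0,0,-1],[0,0,-0.025,0,0,0,-1],[0,0,-0.045,0,0,0,-1],[0,0,-0.065,0,0,0,-1],[0,0,-0.085,0,0,0,-1],[0,0,-0.105,0,0,0,-1],[0,0,-0.125,0,0,0,-1],[0,0,-0.145,0,0,0,-1],[0,0,-0.165,0,0,0,-1],[0,0,-0.185,0,0,0,-1],[0,0,-0.198,0,0,0,-1],[0,0,-0.198,0,0,0,-1],[0,0,-0.198,0,0,0,-1]]]'

```text
time_s: 39.45
tool_pos: [0.5777, 0.2421, 0.2295]
tool_rot: [-180.0, -0.0, 118.6]
force: [0.8, -0.5, -1.0]
grip_width: 0.0365
```

Run:
```python
from h import *
obs()
s=cam('side');w=cam('wrist')
cv2.imwrite('pics/d20.png',np.hstack([cv2.resize(s['frame'][70:200,150:330],None,fx=2.2,fy=2.2,interpolation=2)[:286],w['frame'][98:384,60:450][:286]]))
go([.5778,.242,.23],118.6,[.5272,.3628,.23],118.6)
```

```text
39.45 pos [0.5777 0.2421 0.2295] rot [-1.800e+02 -1.000e-02  1.186e+02] F [ 0.8 -0.5 -1. ] w 0.0365 q [-41.9  15.6  20.5  86.9  -5.5  78.4   7.6]
dx 0.1303 dy 0.0134 dz -0.0000 rz 0.0 dist 0.131
```

View pics/d20.png

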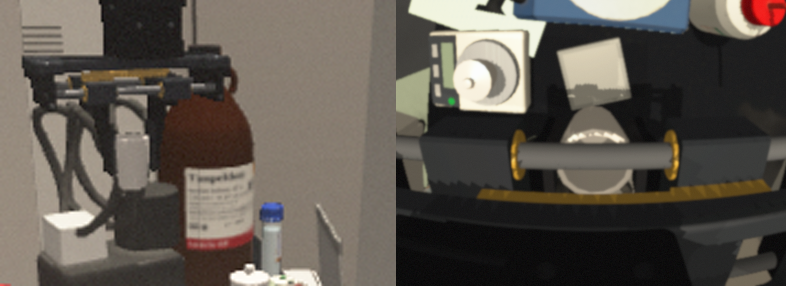

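Request:
servo_tool --increments '[[[0.005,0.001,0,0,0,-2,-1],[0.016,0.002,0,0,0,-6,-1],[0.028,0.003,0,0,0,-10,-1],[0.04,0.004,0,0,0,-14,-1],[0.052,0.005,0,0,0,-18,-1],[0.064,0.006,0,0,0,-23,-1],[0.076,0.008,0,0,0,-28,-1],[0.088,0.009,0,0,0,-33,-1],[0.1,0.01,0,0,0,-37,-1],[0.112,0.012,0,0,0,-41,-1],[0.123,0.013,0,0,0,-44,-1],[0.1303,0.0134,0,0,0,-46,-1],[0.1303,0.0134,0,0,0,-46,-1],[0.1303,0.0134,0,0,0,-46,-1],[0.1303,0.0134,0,0,0,-46,-1]]]'

```text
time_s: 41.05
tool_pos: [0.5277, 0.3621, 0.2295]
tool_rot: [-180.0, 0.0, 164.5]
force: [0.4, -0.5, -1.6]
grip_width: 0.0366
```

Request:
servo_tool --increments '[[[0,0,0.01,0,0,0,-1],[0,0,0.025,0,0,0,-1],[0,0,0.04,0,0,0,-1],[0,0,0.055,0,0,0,-1],[0,0,0.068,0,0,0,-1],[0,0,0.078,0,0,0,-1],[0,0,0.085,0,0,0,-1],[0,0,0.089,0,0,0,-1],[0,0,0.089,0,0,0,-1],[0,0,0.089,0,0,0,-1]]]'

```text
time_s: 42.05
tool_pos: [0.5276, 0.3633, 0.1411]
tool_rot: [180.0, 0.0, 164.6]
force: [-0.5, -1.0, 0.1]
grip_width: 0.0364
```

Run:
```python
from h import *
obs()
s=cam('side');w=cam('wrist')
cv2.imwrite('pics/d21.png',np.hstack([cv2.resize(s['frame'][110:240,150:330],None,fx=2.2,fy=2.2,interpolation=2)[:286],w['frame'][98:384,60:450][:286]]))
```

```text
42.05 pos [0.5276 0.3633 0.1411] rot [1.7995e+02 4.0000e-02 1.6461e+02] F [-0.5 -1.   0.1] w 0.0364 q [-45.5  19.9  10.7  91.   -3.9  69.4  40.5]
```

View pics/d21.png

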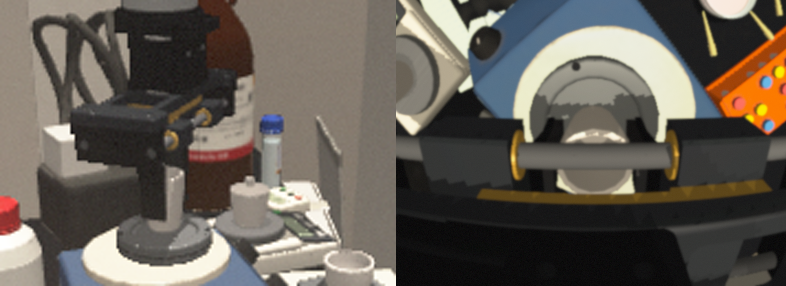

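Cmd z is 0.141; contact expected near 0.135.

Request:
servo_tool --increments '[[[0,0,0.001,0,0,0,-1],[0,0,0.002,0,0,0,-1],[0,0,0.003,0,0,0,-1],[0,0,0.004,0,0,0,-1],[0,0,0.004,0,0,0,-1]]]'

```text
time_s: 42.65
tool_pos: [0.5271, 0.363, 0.1363]
tool_rot: [-180.0, -0.0, 164.6]
force: [-0.5, -0.6, -0.9]
grip_width: 0.0362
```

Request:
servo_tool --increments '[[[0,0,0.001,0,0,0,-1],[0,0,0.001,0,0,0,-1]]]'

```text
time_s: 42.85
tool_pos: [0.5272, 0.363, 0.1354]
tool_rot: [-180.0, -0.0, 164.6]
force: [-0.7, -0.6, -1.5]
grip_width: 0.0364
```

Request:
servo_tool --increments '[[[0,0,0.001,0,0,0,-1],[0,0,0.001,0,0,0,-1]]]'

```text
time_s: 43.05
tool_pos: [0.5273, 0.3631, 0.1347]
tool_rot: [180.0, 0.0, 164.6]
force: [-0.6, -0.1, -0.7]
grip_width: 0.0366
```

Request:
servo_tool --increments '[[[0,0,0.001,0,0,0,-1],[0,0,0.001,0,0,0,-1]]]'

```text
time_s: 43.25
tool_pos: [0.5275, 0.3631, 0.1345]
tool_rot: [180.0, 0.0, 164.6]
force: [-1.6, -1.0, 5.9]
grip_width: 0.0368
```

Request:
servo_tool --increments '[[[0,0,-0.0005,0,0,0,-1],[0,0,-0.0005,0,0,0,0.6],[0,0,-0.0005,0,0,0,0.6],[0,0,-0.0005,0,0,0,0.6],[0,0,-0.0005,0,0,0,0.8],[0,0,-0.0005,0,0,0,0.8],[0,0,-0.01,0,0,0,0.9],[0,0,-0.025,0,0,0,1],[0,0,-0.045,0,0,0,1],[0,0,-0.07,0,0,0,1],[0,0,-0.1,0,0,0,1],[0,0,-0.13,0,0,0,1],[0,0,-0.15,0,0,0,1],[0,0,-0.15,0,0,0,1],[0,0,-0.15,0,0,0,1]]]'

```text
time_s: 44.75
tool_pos: [0.5274, 0.3632, 0.2846]
tool_rot: [179.9, 0.1, 164.6]
force: [-0.0, 0.1, 0.0]
grip_width: 0.0872
```

Run:
```python
from h import *
obs()
s=cam('side');w=cam('wrist')
cv2.imwrite('pics/d22.png',np.hstack([cv2.resize(s['frame'][110:270,150:350],None,fx=2,fy=2,interpolation=2)[:320],w['frame'][0:320,60:450]]))
cv2.imwrite('pics/t22.png',cv2.resize(cam('top')['frame'][80:280,130:380],None,fx=3,fy=3,interpolation=2))
```

```text
44.75 pos [0.5274 0.3632 0.2846] rot [1.7992e+02 6.0000e-02 1.6460e+02] F [-0.   0.1  0. ] w 0.0872 q [-45.8  15.9  11.3  79.6  -3.1  84.7  39.9]
```

View pics/d22.png

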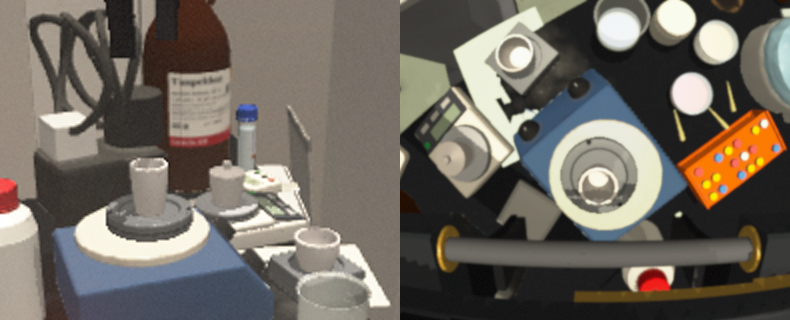

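View pics/t22.png

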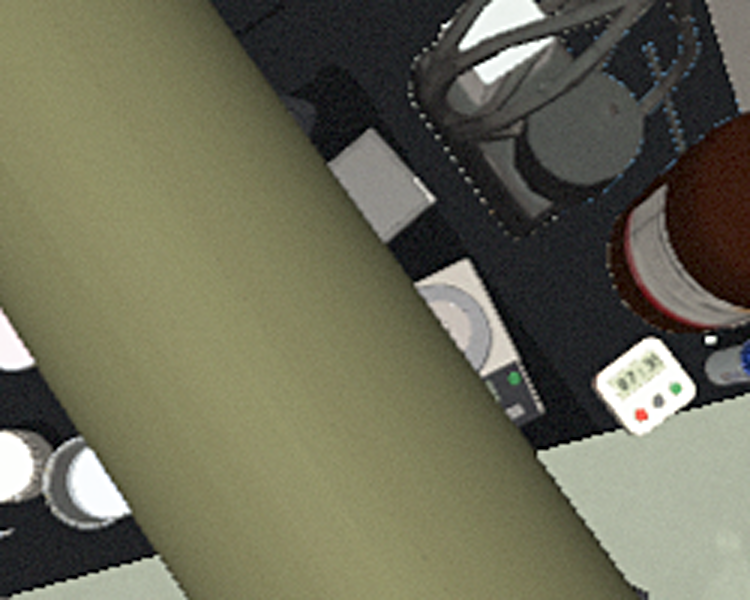

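Run:
```python
from h import *
w=cam('wrist')
for n,p,z,t in [('tall',(260,186),.1695,(.5272,.3628)),('low',(177,53),.0635,(.3499,.2958)),('knob',(113,158),.108,(.4585,.1795))]:
    P=onz(w,*p,z); print(n,P.round(4),'off mm',(np.hypot(*(P[:2]-t))*1e3).round(1))
obs(); print(env.sign_off())
```

```text
tall [0.5276 0.3653 0.1695] off mm 2.5
low [0.3534 0.3021 0.0635] off mm 7.3
knob [0.4593 0.1949 0.108 ] off mm 15.4
44.95 pos [0.5267 0.3627 0.2822] rot [-1.799e+02 -8.000e-02  1.646e+02] F [ 1.  -0.1 -0.1] w 0.0871 q [-45.8  16.   11.3  79.8  -3.1  84.7  39.9]
the job is handed in; nothing more can be done
None
```

All three crucibles moved one step on, and I handed the job in at about 45 s of the 115 s allowed. I parked the tall one on the tile first. Then the lidded one went to the balance pan, the low one to the cooling block, and the tall one from the tile to the heating block.

- **Final pictures:** all three crucibles look upright in their places, the tile is empty, and the timer and beaker look unmoved by eye (I did not measure them). The gripper is open and clear, and the force reading is near zero. The highest force I read while placing was about 8 N.
- **Last position check (wrist camera, pixels read by eye):**
  - Tall crucible: 2.5 mm from the middle of its seat.
  - Low crucible: 7.3 mm from the middle of its seat. It has 14 mm of room there.
  - Lidded crucible: 15.4 mm from the middle of the pan. This disagrees with the other evidence, because I released it with the tool within about 0.5 mm of the measured pan centre, and the picture straight after showed it central. I think the number comes from an inexact knob pixel near the edge of the fisheye image, but I handed in without measuring it again.
- **Other notes:** my first move tilted the tool 3.5° by mistake in free air, and I undid it at once. The low crucible may have slipped a little when lifted: the opening read about 1 mm wider, and I raised the grip to 25 N. It still set down on its seat at the expected height.

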